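# Gauge the bore of a coffee filter basket

### The arm

A 6-joint arm with a two-finger parallel gripper is mounted at the origin on a cart in front of the work surface, level with it; the furniture and walls round the work are solid. World frame = base frame: x ahead of the robot, y to its left, z up, the work surface at z = 0. Lengths are in mm, angles in rad, forces in N, time in s.
With the tool pointing down it reaches from about 300 to 750 mm from the base axis. Payload 8.5 kg.
Tool frame: the origin (TCP) lies midway between the tips of the shut fingers; the grasp point (between the pads) lies 19 mm behind it (pinch_z is the distance from the TCP to the grasp point, in mm); z points along the fingers, y is the line along which they close (so a half turn about z gives the same grasp; the last joint's range is limited). The gripper opens to 88 mm and grips with 3 to 60 N. Pads are 18 mm wide; open, the fingers measure 123 mm over their backs; the gripper's body (75 mm by 187 mm) begins 45 mm behind the grasp point.
Start: joints at [-1.483, 0.381, 1.297, -0, 1.464, -0.215], TCP at [164.001, -524.961, 238.748] pointing down, gripper open.
Joint ranges: [-3.11, 3.11], [-0.89, 2.33], [0.22, 2.48], [-1.42, 4.56], [0.17, 2.85], [-2.88, 2.88]. Speed limits (rad/s): [2.39, 2.39, 3.14, 3.14, 3.14, 3.14].

### API

Orientations are given as a 3x3 rotation matrix whose columns are the frame's x, y, z axes.
In Python, from cell import get_obs, read_camera, camera_params, sign_off, pinch_z gives the robot as it stands. The module is installed in compiled form; this text tells all that it offers.
- The arm moves only by the shell command python3 -m creep 'ROWS' [FORCE]. ROWS is JSON, a list that holds one entry, the list of rows, each a list of 5 numbers: the opening, from 0 (shut) to 1 (fully open), then the shift along the tool's x, y, z in units of 0.05 m (1.0 is 0.05 m), then the turn about the tool's z in units of 6 degrees (1.0 is 6 degrees). A call has 1 to 12 rows; each row shifts and turns the commanded pose from where the row before left it, along the tool's axes as they then stand; what a row does not reach is not made up. A row lasts 1/10 s, in which the tool goes at most 50 mm and 8.59 degrees, less where a joint would pass 70% of its speed; a pose out of reach is approached as far as the arm can. A call with a number of a shift or a turn outside -1 to 1 is refused whole. A call with a gripper value outside its range is refused whole. The fingers move at their own pace and stop on an object; FORCE is the grip in N (left out, the last holds). Time passes only in rows, so rows that do not move let the fingers close. It gives the time, the measured TCP pose, the force, the opening and the grip force at its end, in the units of the state.
- get_obs(): the state, without advancing time (a new reading comes with each control period).
- read_camera(name): name is "side" or "top" or "wrist"; returns (picture, depth): 420x560x3 uint8, blue, green, red; 420x560 float32, mm along the optical axis (not along the pixel's ray), 0 where there is no reading.
- camera_params(name): a dict with "mtx" (3x3 intrinsics, pixels), "R" (3x3) and "t" (3): a world point X has camera coordinates R X + t. Camera axes: x right, y down, z forward; pixel columns grow to the right and rows downward; lengths in mm; the calibration is good to about 2 mm. A picture is of the moment at which its call begins: read the wrist's pose just before it. camera_params takes no time and is no camera call; for the wrist camera it gives the pose at the moment of the call.
- sign_off(): hands the job in; it is judged then, once.
The state is a dict: "time": time; "joint_positions": joint angles; "joint_vel": joint speeds; "joint_torque": joint torques, N m; "ee_pos": TCP position; "eef_rot": TCP orientation; "wrist_force": force on the tool from outside, world axes, zero at the start; "torque": the same for the moment, N m; "width": finger opening in mm; "grasp_force": force on a finger pad.
Only numpy, scipy, OpenCV 4.12 (cv2) and the standard library are available. Lean on these libraries where they do the work, as an engineer would, in place of code of your own. Each camera call takes 0.05 s, during which the arm holds its last target. There are 200 camera calls.

### The job

Measure the bore of the portafilter's coffee basket: take the spring bore gauge off the cork mat by its black lock handle and ease it gently, plungers in, into the basket until its flange sits on the rim with its fork astride the portafilter's neck. There, loosen the lock so that the plungers spring out to the basket wall, and tighten it again. Then draw the gauge straight out and stand it upright back on the cork mat, still locked at the basket's size, leaving everything else where it is.

Things in the scene. Friction and masses are not known exactly. Their poses are not given: they have to be found in the camera images.
- gauge_handle (a point): Centre of the gauge's lock handle, 77.5 mm above its underside. Gauge from below: head 50 mm across, lower edge bevelled 1 mm; at 20 mm a rubber-faced flange 68 mm across; stem 18 mm; black handle bar 44 x 14 mm, 65 to 90 mm up. Fork on the flange's -x side: prongs 6 mm thick, 20 mm apart, 45 mm from the axis, down to 1 mm above the underside. y: along the plungers. 0.4 kg.
- lock_knob (a joint): Lock handle, rad: 0 = tight (a stop; the bar then lies along the gauge's x), 1.2 = fully loose (a stop), growing anticlockwise seen from above. Turns at 0.06 to 0.2 N m and stays where left. Grips the plungers below 0.3, frees them by 0.75. The fork, astride the portafilter's neck, keeps the gauge from turning along, after up to 5 degrees of play either way.
- tip_a (a point): End of one brass plunger, 10.5 mm above the gauge's underside, on the gauge's +y side. From tip to tip: 44 mm with both plungers in (start), 62 mm fully out, 53 mm in the basket. A spring drives each out with 2.5 to 3.6 N while the lock is loose.
- tip_b (a point): End of the other plunger, on the gauge's -y side.
- plunger_a (a joint): Travel of plunger a in m: 0 = in (start), 0.009 = fully out; about 0.0045 when touching the basket wall with the gauge centred.
- plunger_b (a joint): Travel of plunger b, likewise.
- cradle (a point): Centre of the round cradle of the wooden tamping stand, at the height of the basket's rim, 78 mm above the worktop; axes as the stand's. The portafilter lies in it up to 6 mm off this point along x and along y, not turned, and is not reported itself: feel for it. Basket: bore 53 mm, 28 mm deep, rim 69 mm across. Portafilter handle along -x; its neck is 12.4 mm thick, centred 17 mm below the rim.
- stand: Fixed tamping stand: dark wood block 118 x 118 x 52 mm on a rubber foot, with the portafilter in it. Origin on the worktop under its centre.
- mat: Fixed square cork mat, 120 x 120 x 4 mm, origin under its centre.
- gauge: The bore gauge itself, origin at the centre of its underside.
- tamper_small: Bystander: steel tamper 51 mm across, 90 mm high, dark wood handle; origin under its centre.
- tamper_large: Bystander: steel tamper 58 mm across, 90 mm high, light wood handle; origin under its centre.
- mug_2: Bystander: cream mug, 94 mm high.
- roast_canister: Bystander: dark grey canister with a steel lid, 111 mm across, 142 mm high.
There are look-alikes about, which are no part of the job. Leave any purple look-alike of the gauge alone.

How it is judged (in metres and radians):
On the way, in this order (a step that is already met when the one before it is completed fails the run):
1. the gauge sits in the basket, flange on the rim, fork astride the neck, still locked with its plungers in (horizontal distance between gauge_handle and cradle below 0.012 m and z of gauge_handle in the frame of cradle between 0.0545 and 0.06 m and angle between gauge_handle's own z axis and vertical below 0.08 rad and value of joint lock_knob below 0.3 rad and distance between tip_a and tip_b below 0.048 m), for 0.2 s.
2. in the basket, the lock is loosened and the plungers are out on the wall (horizontal distance between gauge_handle and cradle below 0.012 m and z of gauge_handle in the frame of cradle between 0.0545 and 0.06 m and angle between gauge_handle's own z axis and vertical below 0.08 rad and value of joint lock_knob above 0.4 rad and distance between tip_a and tip_b above 0.0518 m), for 0.2 s.
3. in the basket, the lock is tight again with the plungers on the wall (horizontal distance between gauge_handle and cradle below 0.012 m and z of gauge_handle in the frame of cradle between 0.0545 and 0.06 m and angle between gauge_handle's own z axis and vertical below 0.08 rad and value of joint lock_knob below 0.2 rad and distance between tip_a and tip_b between 0.0518 and 0.0545 m), for 0.2 s.
At the end, for the whole second after the job is handed in: The gauge stands upright and at rest on the cork mat, its axis within 50 mm of the mat's centre, its lock tight (below 0.25 rad) and its plunger tips 51.8 to 54.5 mm apart, as set in the basket (value of joint lock_knob below 0.25 rad and distance between tip_a and tip_b between 0.0518 and 0.0545 m and horizontal distance between gauge_handle and mat below 0.05 m and z of gauge_handle in the frame of mat below 0.0845 m and angle between gauge_handle's own z axis and vertical below 0.08 rad and linear speed of gauge below 0.02 m/s); the robot touches nothing.
It fails at once if the gauge bears on the stand, portafilter and basket with more than 45 N, all contacts added up (contact force between gauge and stand above 45 N).
It fails at once if a tamper, the cream mug or the grey canister is pushed more than 20 mm (distance of any of tamper_small, tamper_large, mug_2, roast_canister from where it was at the start of the episode above 0.02 m).
It also fails if it takes over 72 s, if anything falls off the work surface, if the arm or the gripper's body presses on something with over 40 N, if the wrist force passes 120 N, or if a joint passes its speed limit or range.

## Working session

There is one attempt and no reset: what is moved stays moved. The work goes in short steps, Python scripts to look and compute and a shell command to move; the robot and the scene stay as the last step left them, time stands still between calls to the robot, and variables do not carry over. Pictures are saved under pics/ and viewed, at most 12 in all, crops included, and the job is handed in when it is done.

```bash
mkdir -p pics
cat > h.py <<'E'
import numpy as np,cv2
from cell import *
def snap(n,f):
    p=camera_params(n); im,d=read_camera(n); cv2.imwrite('pics/'+f+'.png',im); np.savez('pics/'+f,im=im,d=d,K=p['mtx'],R=p['R'],t=p['t']); return im,d
def load(f):
    return np.load('pics/'+f+'.npz')
def pts(z):
    d=z['d'];v,u=np.mgrid[:d.shape[0],:d.shape[1]];K=z['K']
    c=np.stack([(u-K[0,2])/K[0,0]*d,(v-K[1,2])/K[1,1]*d,d],-1)
    return (c-z['t'].reshape(3))@z['R']
E
python3 - <<'E'
from h import *
a,_=snap('top','top0'); b,_=snap('side','side0')
print(get_obs()); print(pinch_z)
for n in('top','side','wrist'):
    p=camera_params(n);print(n,p['mtx'].round(1).tolist(),(-p['R'].T@p['t'].reshape(3)).round(0),p['R'].round(2).tolist())
E
```

```text
{'time': 0.1, 'joint_positions': array([-1.48328851e+00,  3.81110313e-01,  1.29815577e+00,  3.13528487e-05,
        1.46356693e+00, -2.15298633e-01]), 'joint_vel': array([-0.00060324, -0.00108121, -0.00048459, -0.00112131, -0.00035628,
        0.00082351]), 'joint_torque': array([ 3.60798957e-03, -4.38645387e+01, -2.24912953e+01,  7.14300899e-02,
        3.41273379e-02, -5.63147557e-05]), 'ee_pos': array([ 163.99452422, -524.72802617,  238.21918278]), 'eef_rot': array([[ 9.54504382e-01,  2.98196880e-01, -7.73490553e-05],
       [ 2.98196744e-01, -9.54503624e-01,  1.23833627e-03],
       [ 2.95438060e-04, -1.20506264e-03, -9.99999230e-01]]), 'wrist_force': array([-0.19714839,  0.07370313,  0.01926085]), 'torque': array([-0.02825284,  0.00859346, -0.01280436]), 'grasp_force': 0.0, 'width': 88.33539920189772}
18.700000000000003
top [[382.3, 0.0, 283.1], [0.0, 382.3, 205.5], [0.0, 0.0, 1.0]] [474.  19. 941.] [[-0.0, -1.0, -0.0], [-1.0, 0.0, -0.09], [0.09, 0.0, -1.0]]
side [[461.2, 0.0, 278.2], [0.0, 461.2, 196.0], [0.0, 0.0, 1.0]] [ 474. -714.  701.] [[0.99, -0.11, -0.01], [-0.08, -0.63, -0.77], [0.08, 0.77, -0.64]]
wrist [[378.2, 0.0, 283.6], [0.0, 378.2, 210.7], [0.0, 0.0, 1.0]] [ 240. -501.  384.] [[0.3, -0.95, -0.0], [-0.91, -0.29, 0.3], [-0.29, -0.09, -0.95]]
```

View pics/top0.png

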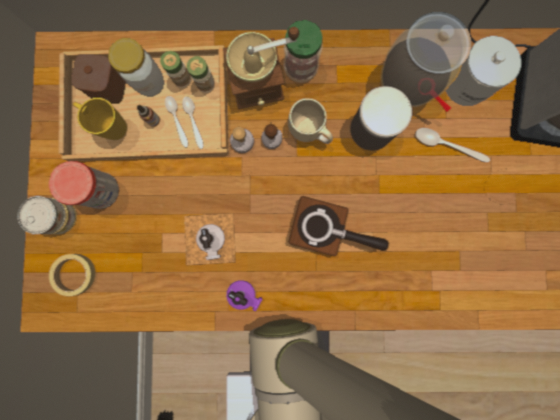

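View pics/side0.png

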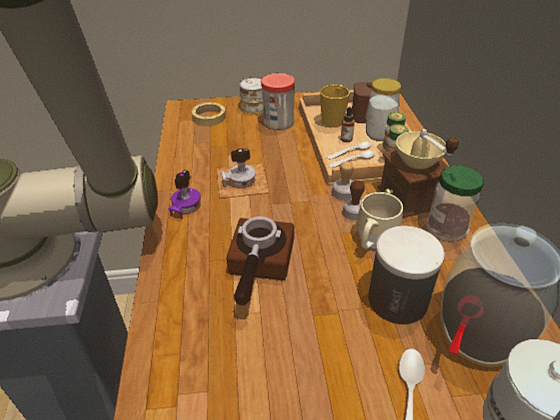

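Candidates for the gauge: the silver gauge on cork mat (top 208,240; side 239,168) and the purple look-alike (top 240,296; side 184,200). I choose the silver one on the cork. The stand is at top (318,227), with the handle towards the right (-y); tampers at (240,140) and (271,135), mug at (308,120), grey canister at (382,120).

Run:
```python
from h import *
z=load('top0');P=pts(z);im=z['im']
def reg(n,u0,u1,v0,v1,lo,hi,mask=None):
    p=P[v0:v1,u0:u1].reshape(-1,3);c=im[v0:v1,u0:u1].reshape(-1,3).astype(int)
    m=(p[:,2]>lo)&(p[:,2]<hi)
    if mask is not None: m&=mask(c)
    q=p[m]; r=cv2.minAreaRect(q[:,:2].astype(np.float32)) if len(q)>3 else None
    print(n,len(q),q.mean(0).round(1),np.median(q,0).round(1),r)
reg('handle',190,230,220,262,75,110)
reg('flange',190,230,215,265,18,35)
reg('stand',285,350,190,262,42,60)
reg('rim',290,350,195,262,72,90)
reg('pfhandle',345,395,220,260,40,100)
# cork
hsv=cv2.cvtColor(im,cv2.COLOR_BGR2HSV)
print(hsv[220,190],hsv[255,228],hsv[240,180],hsv[240,250])
a=cv2.resize(im[205:275,170:400],None,fx=3.4,fy=3.4,interpolation=cv2.INTER_CUBIC);cv2.imwrite('pics/crop1.png',a)
```

```text
handle 187 [474.8 193.7  92.5] [474.6 193.8  93.5] ((475.5347900390625, 194.43621826171875), (25.970060348510742, 41.074092864990234), 76.4700927734375)
flange 499 [468.4 189.9  32. ] [467.6 187.5  32.1] ((467.12786865234375, 197.19644165039062), (66.4909439086914, 82.8064193725586), 73.21239471435547)
stand 2099 [503.2 -59.2  53.3] [503.7 -58.7  53.4] ((503.0283203125, -61.019927978515625), (118.98604583740234, 118.14934539794922), 74.62593841552734)
rim 326 [498.8 -59.9  77.7] [496.3 -59.3  77.8] ((501.3533935546875, -72.66376495361328), (71.59872436523438, 102.16702270507812), 10.645966529846191)
pfhandle 484 [ 469.3 -168.    70.6] [ 468.8 -169.9   71.3] ((472.430908203125, -163.20199584960938), (111.2513198852539, 40.809593200683594), 63.91764450073242)
[ 15 148 176] [ 15 148 193] [ 15 142 200] [ 15 139 198]
```

View pics/crop1.png

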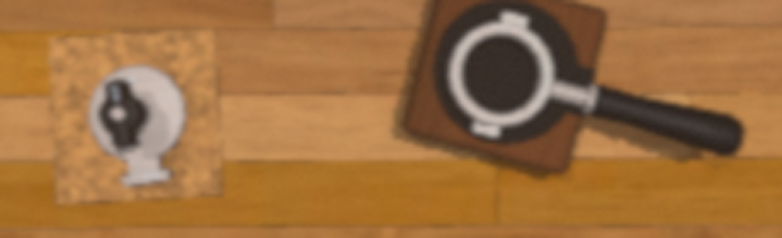

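The crop shows the silver gauge (crop 125,112) on cork, with its black bar and the fork pointing down the picture (-x). So this is the right one. The basket rim is at (500,75), with its handle to the right (stand x yaw about 74°). Next I move over the gauge for a wrist view.

```bash
python3 -m creep '[[[1,0.62,-0.72,0,0],[1,0.62,-0.72,0,0],[1,0.62,-0.72,0,0],[1,0.62,-0.72,0,0],[1,0.62,-0.72,0,0],[1,0.62,-0.72,0,0],[1,0.62,-0.72,0,0],[1,0.62,-0.72,0,0],[1,0.62,-0.72,0,0],[1,0.62,-0.72,0,0],[1,0.62,-0.72,0,0],[1,0.62,-0.72,0,0]]]'
```

```text
time: 1.3
ee_pos: [390.5, 0.4, 238.8]
eef_rot: [[0.955, 0.298, 0.0], [0.298, -0.955, -0.0], [0.0, 0.0, -1.0]]
wrist_force: [0.4, -0.4, 0.4]
width: 88.4
grasp_force: 0.0
```

```bash
python3 -m creep '[[[1,0.55,-0.64,0,0],[1,0.55,-0.64,0,0],[1,0.55,-0.64,0,0],[1,0.55,-0.64,0,0],[1,0.55,-0.64,0,0],[1,0,0,0,0],[1,0,0,0,0]]]'
python3 - <<'E'
from h import *
snap('wrist','w1');z=load('w1');P=pts(z);im=z['im'];hsv=cv2.cvtColor(im,cv2.COLOR_BGR2HSV)
print(get_obs()['ee_pos'])
for lo,hi in((85,100),(62,85),(20,35),(-5,12)):
    m=(P[...,2]>lo)&(P[...,2]<hi)
    q=P[m];print(lo,len(q),q.mean(0).round(1),np.median(q,0).round(1),cv2.minAreaRect(q[:,:2].astype(np.float32)) )
    v,u=np.nonzero(m);print(u.mean(),v.mean())
E
```

```text
time: 2.0
ee_pos: [473.5, 192.4, 238.1]
eef_rot: [[0.954, 0.3, -0.001], [0.3, -0.954, -0.0], [-0.001, 0.0, -1.0]]
wrist_force: [0.6, 0.4, -0.2]
width: 88.1
grasp_force: 0.0
[473.41406784 191.68857141 238.37151401]
85 1614 [447.6 182.1  91.5] [472.4 194.9  92.1] ((418.46649169921875, 167.27003479003906), (172.59524536132812, 28.19400405883789), 28.58113670349121)
286.53965303593554 223.04337050805452
62 2375 [470.1   2.5  72.9] [482.6 -25.4  74. ] ((463.7497253417969, 61.802978515625), (186.353271484375, 253.9178009033203), 26.620460510253906)
487.6 252.75242105263158
20 6399 [436.9 136.7  28.9] [466.1 149.8  29.7] ((429.43023681640625, 77.49516296386719), (223.6752166748047, 271.65948486328125), 16.313369750976562)
327.022972339428 223.86997968432567
-5 154244 [482.3 218.3  -0.5] [493.7 220.   -0.7] ((390.04290771484375, 170.218994140625), (487.82916259765625, 639.9156494140625), 17.444067001342773)
263.67010710303157 148.1348058919634
```

View pics/w1.png

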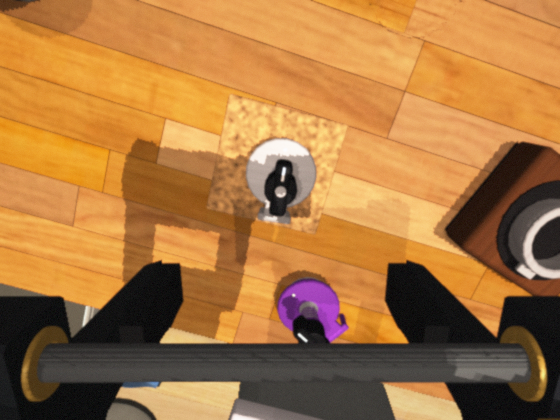

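The wrist view shows the gauge at (281,175) with its bar from (285,165) to (277,208), the mat around it, the purple look-alike at (310,305), and part of the stand at right. I'll fit the bar, flange and mat.

Run:
```python
from h import *
z=load('w1');P=pts(z);im=z['im'];hsv=cv2.cvtColor(im,cv2.COLOR_BGR2HSV)
roi=np.zeros(im.shape[:2],bool);roi[85:245,195:360]=1
K=z['K'];R=z['R'];t=z['t'].reshape(3);C=-R.T@t
def ray(u,v,h):
    d=R.T@np.array([(u-K[0,2])/K[0,0],(v-K[1,2])/K[1,1],1]);return C+d*(h-C[2])/d[2]
def rect(m,name,h):
    q=P[m];
    v,u=np.nonzero(m); W=np.array([ray(a,b,h) for a,b in zip(u,v)])[:,:2].astype(np.float32)
    r=cv2.minAreaRect(W);vx,vy=np.linalg.svd(W-W.mean(0),full_matrices=0)[2][0]
    print(name,m.sum(),'zmed',np.median(q[:,2]).round(1),'mean',W.mean(0),'rect',np.round(r[0],1),np.round(r[1],1),round(r[2],1),'pca',np.degrees(np.arctan2(vy,vx)).round(1),'circ',cv2.minEnclosingCircle(W))
k=np.ones((3,3),np.uint8)
bar=roi&(P[...,2]>84)&(P[...,2]<102);rect(bar,'bar',94)
fl=roi&(P[...,2]>20)&(P[...,2]<40);rect(fl,'flange',29)
S=hsv[...,1]
L=cv2.cvtColor(im,cv2.COLOR_BGR2LAB)
for p in((120,240),(120,300),(200,230),(200,300),(130,200),(100,380)):print(p,hsv[p],L[p],P[p].round(0))
# mat: local texture std
g=cv2.cvtColor(im,cv2.COLOR_BGR2GRAY).astype(np.float32)
sd=np.sqrt(np.maximum(cv2.blur(g*g,(7,7))-cv2.blur(g,(7,7))**2,0));print(sd[120,260],sd[120,200],sd[120,375])
for c in((228,95),(348,126),(320,234),(207,209)):print(ray(*c,4).round(1))
```

```text
bar 1243 zmed 92.8 mean [477.6257  197.75075] rect [477.5 197.7] [43.9 25.3] 17.5 pca -171.3 circ ((477.2234802246094, 197.9676055908203), 22.166797637939453)
flange 2965 zmed 31.0 mean [476.55618 198.39378] rect [468.3 196.2] [83. 67.] 8.9 pca -177.5 circ ((467.1354675292969, 196.65939331054688), 42.67840576171875)
(120, 240) [ 19 137 248] [211 136 176] [509. 250.   3.]
(120, 300) [ 23 116 252] [231 125 175] [527. 194.   3.]
(200, 230) [ 14 161 165] [131 145 164] [428. 238.   3.]
(200, 300) [ 11  40 161] [156 132 135] [457. 172.  31.]
(130, 200) [ 17 136 243] [203 140 173] [488. 285.   0.]
(100, 380) [ 15 168 224] [173 149 177] [568. 125.  -1.]
4.253216 1.5556098 2.582241
[528.6 266.8   4. ]
[535.9 146.8   4. ]
[420.2 135.8   4. ]
[411.  258.3   4. ]
```

```bash
python3 -m creep '[[[1,0.11,-0.09,0,0.73],[1,0,0,0.5,0.7],[1,0,0,0.5,0],[1,0,0,0.5,0],[1,0,0,0.5,0],[1,0,0,0.4,0],[1,0,0,0.2,0],[1,0,0,0,0],[1,0,0,0,0]]]'
python3 - <<'E'
from h import *
snap('wrist','w2')
E
```

```text
time: 2.95
ee_pos: [478.1, 197.6, 109.6]
eef_rot: [[0.988, 0.152, 0.001], [0.152, -0.988, 0.0], [0.001, -0.0, -1.0]]
wrist_force: [0.3, -0.2, 0.4]
width: 88.3
grasp_force: 0.0
```

View pics/w2.png

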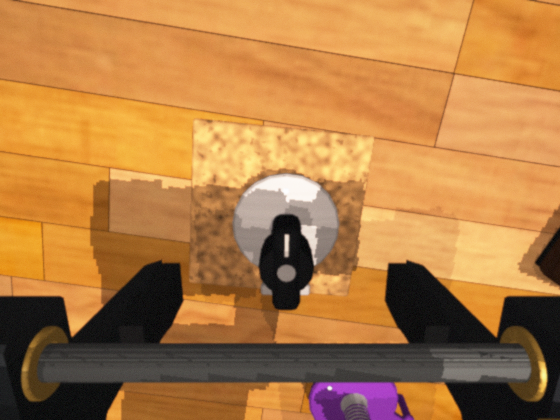

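The bar stands vertical in the image at x≈286, midway between the fingers (180 and 388). I descend and grip.

```bash
python3 -m creep '[[[1,0,0,0.4,0],[1,0,0,0.35,0],[1,0,0,0.18,0],[1,0,0,0,0],[0,0,0,0,0],[0,0,0,0,0],[0,0,0,0,0],[0,0,0,0,0],[0,0,0,0,0],[0,0,0,0,0],[0,0,0,0,0],[0,0,0,0,0]]]' 30
```

```text
time: 4.2
ee_pos: [477.7, 198.0, 62.2]
eef_rot: [[0.988, 0.152, -0.0], [0.152, -0.988, -0.0], [-0.0, -0.0, -1.0]]
wrist_force: [-0.6, 0.3, 0.5]
width: 26.2
grasp_force: 0.0
```

```bash
python3 -m creep '[[[0,0,0,0,0],[0,0,0,0,0],[0,0,0,0,0],[0,0,0,0,0]]]' 30;python3 - <<'E'
from h import *
snap('wrist','w3')
E
```

```text
time: 4.6
ee_pos: [478.7, 198.7, 63.9]
eef_rot: [[0.988, 0.152, 0.004], [0.152, -0.988, 0.002], [0.004, -0.001, -1.0]]
wrist_force: [-2.1, 3.3, 14.7]
width: 13.9
grasp_force: 53.7
```

```bash
python3 -m creep '[[[0,0,0,-0.1,0],[0,0,0,-0.3,0],[0,0,0,-0.5,0],[0,0,0,-0.5,0],[0,0,0,-0.5,0],[0,0,0,-0.5,0],[0,0,0,0,0],[0,0,0,0,0],[0,0,0,0,0]]]';python3 - <<'E'
from h import *
snap('wrist','w4');z=load('w4');P=pts(z);o=get_obs();print(o['ee_pos'],o['wrist_force'],o['torque'])
E
```

```text
time: 5.55
ee_pos: [476.9, 197.8, 180.5]
eef_rot: [[0.988, 0.152, -0.003], [0.152, -0.988, -0.001], [-0.003, 0.0, -1.0]]
wrist_force: [-0.1, 0.7, -3.8]
width: 13.4
grasp_force: 45.2
[477.02120334 197.81802275 180.60457697] [-0.11573123 -0.20893726 -2.89819988] [0.05268917 0.05168856 0.01318676]
```

View pics/w4.png

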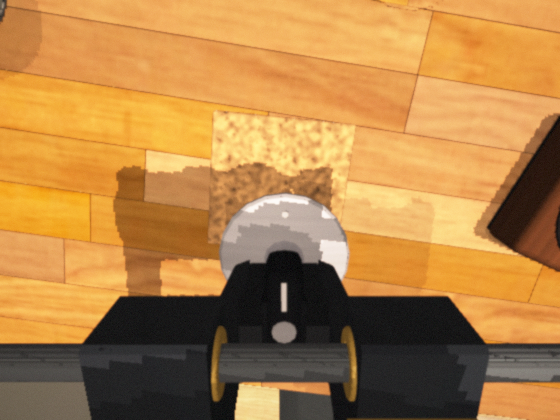

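The gauge is held, with its flange at (285,258) and bar at (285,300). I fit the flange centre relative to the TCP, then move to a viewing pose behind the basket.

```bash
python3 -m creep '[[[0,-0.067,0.43,0,0],[0,-0.134,0.854,0,0],[0,-0.134,0.854,0,0],[0,-0.134,0.854,0,0],[0,-0.134,0.854,0,0],[0,-0.134,0.854,0,0],[0,-0.134,0.854,0,0],[0,-0.134,0.854,0,0],[0,-0.067,0.43,0,0],[0,0,0,0,-0.5],[0,0,0,0,-1],[0,0,0,0,-1]]]' >/dev/null; python3 -m creep '[[[0,0,0,0,-1],[0,0,0,0,-1],[0,0,0,0,-1],[0,0,0,0,-1],[0,0,0,0,-1],[0,0,0,0,-1],[0,0,0,0,-1],[0,0,0,0,-0.9],[0,0,0,0,-0.5],[0,0,0,0,0],[0,0,0,0,0],[0,0,0,0,0]]]'
python3 - <<'E'
from h import *
o=get_obs();print(o['ee_pos'],o['wrist_force'],o['eef_rot'].round(3).tolist())
np.save('pics/pose5.npy',np.c_[o['ee_pos'],o['eef_rot']]);snap('wrist','w5')
E
```

```text
time: 8.0
ee_pos: [476.8, -148.0, 181.9]
eef_rot: [[0.274, 0.962, -0.001], [0.962, -0.274, 0.0], [0.0, -0.001, -1.0]]
wrist_force: [-0.2, 0.5, -4.2]
width: 13.8
grasp_force: 39.0
[ 476.75032183 -148.03248253  181.85467297] [-0.18903602  0.54564623 -4.20042242] [[0.274, 0.962, -0.001], [0.962, -0.274, 0.0], [0.0, -0.001, -1.0]]
```

View pics/w5.png

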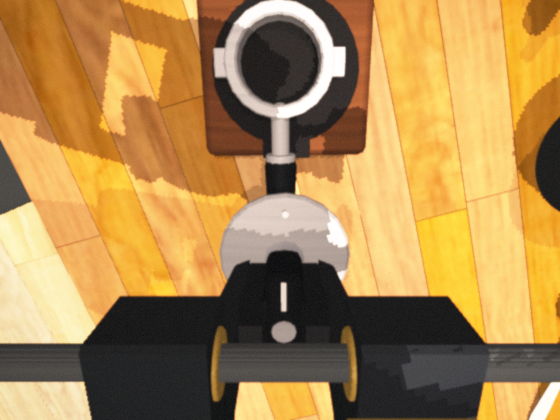

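The rim ring is centred at about (279,59) with the neck at (281,130), and the flange is at (285,255). Yaw already looks aligned. I fit the circles in the tool frame.

Run:
```python
from h import *
from scipy.optimize import least_squares
z=load('w5');P=pts(z);im=z['im'];T=np.load('pics/pose5.npy');p0=T[:,0];Rt=T[:,1:]
K=z['K'];R=z['R'];t=z['t'].reshape(3);C=-R.T@t
def rays(u,v,h):
    d=np.c_[(u-K[0,2])/K[0,0],(v-K[1,2])/K[1,1],np.ones(len(u))]@R;return C+d*((h-C[2])/d[:,2])[:,None]
tool=lambda W:(W-p0)@Rt
def fit(W,r0=None):
    s=least_squares(lambda a:np.hypot(W[:,0]-a[0],W[:,1]-a[1])-a[2],[*W.mean(0)[:2],30],loss='soft_l1');return s.x,np.abs(s.fun).mean()
g=cv2.cvtColor(im,cv2.COLOR_BGR2GRAY)
V,U=np.mgrid[:420,:560]
print('stand top z',np.median(P[130:148,215:255,2]),'flange z',np.median(P[215:235,250:320,2]),'table z',np.median(P[60:100,420:460,2]))
ring=(np.hypot(U-279,V-59)<62)&(P[...,2]>70)&(P[...,2]<88)
print('rim z',np.median(P[ring][:,2]),ring.sum())
# radial edge sampling: inner & outer edges of bright ring
def edges(cx,cy,r0,r1,sign,angs):
    out=[]
    for a in angs:
        rr=np.arange(r0,r1,.25);x=(cx+rr*np.cos(a)).astype(np.float32);y=(cy+rr*np.sin(a)).astype(np.float32)
        s=cv2.remap(cv2.GaussianBlur(g,(3,3),0),x[None],y[None],cv2.INTER_LINEAR)[0].astype(float)
        gr=np.gradient(s)*sign;i=gr.argmax()
        if gr[i]>4 and y[i]>1: out.append((x[i],y[i]))
    return np.array(out)
A=np.radians(np.arange(0,360,4))
ai=A;e=edges(279,59,30,47,1,ai);print('inner',len(e));W=tool(rays(e[:,0],e[:,1],78));x,r=fit(W);print('inner tool',x.round(2),r)
ao=np.array([a for a in A if min(abs(np.degrees(a)-k) for k in(0,180,360))>20 and abs(np.degrees(a)-90)>14])
e=edges(279,59,46,66,-1,ao);print('outer',len(e));W=tool(rays(e[:,0],e[:,1],78));x,r=fit(W);print('outer tool',x.round(2),r)
# flange
zf=np.median(P[215:235,250:320,2])
fa=np.radians(np.arange(190,350,3));
out=[]
m=((np.abs(P[...,2]-zf)<8)&(np.hypot(U-285,V-255)<75)).astype(np.uint8)
c=max(cv2.findContours(m,cv2.RETR_EXTERNAL,cv2.CHAIN_APPROX_NONE)[0],key=cv2.contourArea)[:,0]
c=c[c[:,1]<255].astype(float);W=tool(rays(c[:,0],c[:,1],zf));x,r=fit(W);print('flange tool',x.round(2),r,len(c))
# neck direction: bright/dark columns, and stand block edges
q=P[105:150,262:300].reshape(-1,3);n=q[(q[:,2]>52)&(q[:,2]<85)];n2=tool(n);print('neck',len(n),np.polyfit(n2[:,0],n2[:,1],1),np.median(n2,0))
h=P[150:190,255:310].reshape(-1,3);h=h[h[:,2]>40];h2=tool(h);print('handle',h2.mean(0),h[:,2].max())
b=P[:158,195:385].reshape(-1,3);b=b[(b[:,2]>48)&(b[:,2]<57)];r=cv2.minAreaRect(tool(b)[:,:2].astype(np.float32));print('stand',r)
```

```text
stand top z 51.263760676835666 flange z 148.91275450221895 table z -0.74312551131111
rim z 77.10841760959572 4561
inner 90
inner tool [97.54 -2.59 25.57] 0.4496219929010533
outer 51
outer tool [97.22 -2.67 34.06] 0.13607594928869127
flange tool [-0.28  0.37 32.49] 4.515467112007918 214
neck 1628 [ 0.00510932 -2.21622403] [ 56.47035142  -1.63306057 117.00755389]
handle [ 28.87406198  -1.50139266 114.38724374] 327.1825518095235
stand ((85.00401306152344, 1.137115478515625), (116.26910400390625, 103.21792602539062), 89.90853881835938)
```

Run:
```python
from h import *
from scipy.optimize import least_squares
T=np.load('pics/pose5.npy');p0=T[:,0];Rt=T[:,1:];z=load('w5')
P=pts(z);K=z['K'];R=z['R'];t=z['t'].reshape(3);C=-R.T@t;zf=148.9
V,U=np.mgrid[:420,:560]
m=(P[...,2]>120)&(np.hypot(U-285,V-255)<80)
e=[]
for v in range(196,258,2):
    u=np.nonzero(m[v])[0]
    if len(u): e+=[(u.min()-.5,v),(u.max()+.5,v)]
for u in range(255,316,2):
    v=np.nonzero(m[:,u])[0];e.append((u,v.min()-.5))
e=np.array(e,float)
for h in(146,149):
    d=np.c_[(e[:,0]-K[0,2])/K[0,0],(e[:,1]-K[1,2])/K[1,1],np.ones(len(e))]@R
    W=(C+d*((h-C[2])/d[:,2])[:,None]-p0)@Rt
    s=least_squares(lambda a:np.hypot(W[:,0]-a[0],W[:,1]-a[1])-a[2],[0,0,34],loss='soft_l1');print(s.x,np.abs(s.fun).mean())
    s=least_squares(lambda a:np.hypot(W[:,0]-a[0],W[:,1]-a[1])-34,[0,0],loss='soft_l1');print(s.x,np.abs(s.fun).mean())
```

```text
[-1.82370804  0.36844153 33.69460718] 0.6442882538921082
[-2.20333558  0.3731504 ] 0.6784392817965839
[-0.47227388  0.36534633 33.13729253] 0.6341449816857054
[-1.53614242  0.37503334] 0.8001090848506545
```

Relative to the held gauge the basket is at about +98.6 mm in tool x and -3.0 mm in tool y. I go there and descend to just above the rim.

```bash
python3 -m creep '[[[0,0.3,-0.03,0,0],[0,0.6,-0.03,0,0],[0,0.6,0,0,0],[0,0.472,0,0,0],[0,0,0,0,0],[0,0,0,0.3,0],[0,0,0,0.3,0],[0,0,0,0.18,0],[0,0,0,0,0],[0,0,0,0,0],[0,0,0,0,0]]]'
python3 - <<'E'
from h import *
o=get_obs();print(o['ee_pos'],o['wrist_force'],o['torque'])
T=np.load('pics/pose5.npy');print((o['ee_pos']-T[:,0])@T[:,1:])
E
```

```text
time: 9.15
ee_pos: [501.2, -52.6, 143.9]
eef_rot: [[0.273, 0.962, 0.001], [0.962, -0.273, -0.0], [-0.0, 0.001, -1.0]]
wrist_force: [0.7, -0.4, -3.6]
width: 13.9
grasp_force: 35.8
[501.21149949 -52.5874724  143.93002985] [ 0.70194838 -0.39772925 -3.63621914] [-0.07043593 -0.11528236  0.02072234]
[98.48674083 -2.58457054 37.94811726]
```

```bash
python3 -m creep '[[[0,0,0,0.04,0],[0,0,0,0.04,0],[0,0,0,0.04,0],[0,0,0,0,0]]]'; python3 -m creep '[[[0,0,0,0.02,0],[0,0,0,0.02,0],[0,0,0,0,0]]]';python3 -m creep '[[[0,0,0,0.02,0],[0,0,0,0.02,0],[0,0,0,0,0]]]'
```

```text
time: 9.55
ee_pos: [500.7, -52.4, 137.0]
eef_rot: [[0.273, 0.962, -0.001], [0.962, -0.273, 0.0], [0.0, -0.001, -1.0]]
wrist_force: [0.8, -1.0, -3.8]
width: 13.8
grasp_force: 35.8
time: 9.85
ee_pos: [500.8, -52.4, 135.1]
eef_rot: [[0.273, 0.962, -0.0], [0.962, -0.273, 0.0], [0.0, -0.0, -1.0]]
wrist_force: [0.2, -0.6, -3.9]
width: 13.7
grasp_force: 35.8
time: 10.15
ee_pos: [500.8, -52.4, 133.1]
eef_rot: [[0.273, 0.962, -0.0], [0.962, -0.273, 0.0], [0.0, -0.0, -1.0]]
wrist_force: [-0.6, -0.4, -4.0]
width: 14.0
grasp_force: 35.8
```

```bash
for i in 1 2; do :; done; python3 -m creep '[[[0,0,0,0.02,0],[0,0,0,0.02,0],[0,0,0,0,0]]]'|sed -n '2p;6p'; python3 -m creep '[[[0,0,0,0.02,0],[0,0,0,0.02,0],[0,0,0,0,0]]]'|sed -n '2p;4p'; python3 -m creep '[[[0,0,0,0.02,0],[0,0,0,0.02,0],[0,0,0,0,0]]]'|sed -n '2p;4p'
```

```text
ee_pos: [500.8, -52.4, 131.1]
grasp_force: 35.8
ee_pos: [500.8, -52.4, 129.1]
wrist_force: [-0.6, 0.5, -4.3]
ee_pos: [500.8, -52.4, 127.1]
wrist_force: [-0.3, -0.0, -4.6]
```

```bash
python3 -m creep '[[[0,0,0,0.02,0],[0,0,0,0.02,0],[0,0,0,0,0]]]'|sed -n '2p;4p'; python3 -m creep '[[[0,0,0,0.02,0],[0,0,0,0.02,0],[0,0,0,0,0]]]'|sed -n '2p;4p'; python3 -m creep '[[[0,0,0,0.02,0],[0,0,0,0.02,0],[0,0,0,0,0]]]'|sed -n '2p;4p'
```

```text
ee_pos: [500.8, -52.4, 125.1]
wrist_force: [0.5, 0.1, -4.3]
ee_pos: [500.8, -52.4, 123.1]
wrist_force: [0.6, 0.2, -4.2]
ee_pos: [500.8, -52.3, 121.1]
wrist_force: [0.4, 0.3, -4.1]
```

```bash
python3 -m creep '[[[0,0,0,0.02,0],[0,0,0,0,0]]]'|sed -n '2p;4p'; python3 -m creep '[[[0,0,0,0.02,0],[0,0,0,0,0]]]'|sed -n '2p;4p'; python3 -m creep '[[[0,0,0,0.02,0],[0,0,0,0,0]]]'|sed -n '2p;4p'
```

```text
ee_pos: [500.9, -52.4, 120.2]
wrist_force: [0.9, 1.4, -4.0]
ee_pos: [500.9, -52.4, 119.2]
wrist_force: [0.4, 1.9, -4.6]
ee_pos: [501.0, -52.4, 118.4]
wrist_force: [-0.2, 2.1, -1.6]
```

```bash
python3 -m creep '[[[0,0,0,0.01,0],[0,0,0,0,0]]]'|sed -n '2p;4p'; python3 -m creep '[[[0,0,0,0.01,0],[0,0,0,0,0],[0,0,0,0,0]]]'
python3 - <<'E'
from h import *
snap('wrist','w6');z=load('w6');P=pts(z);print(get_obs()['wrist_force'],get_obs()['torque'],np.median(P[215:235,250:320,2]))
E
```

```text
ee_pos: [501.0, -52.3, 118.2]
wrist_force: [-0.2, 4.2, 3.6]
time: 13.05
ee_pos: [501.1, -52.3, 118.2]
eef_rot: [[0.273, 0.962, 0.001], [0.962, -0.273, -0.0], [0.0, 0.001, -1.0]]
wrist_force: [-1.9, 3.5, 8.7]
width: 13.5
grasp_force: 38.5
[-1.82144259  3.71822985  8.58584567] [0.66576309 0.29729828 0.02817384] 85.33163271534869
```

View pics/w6.png

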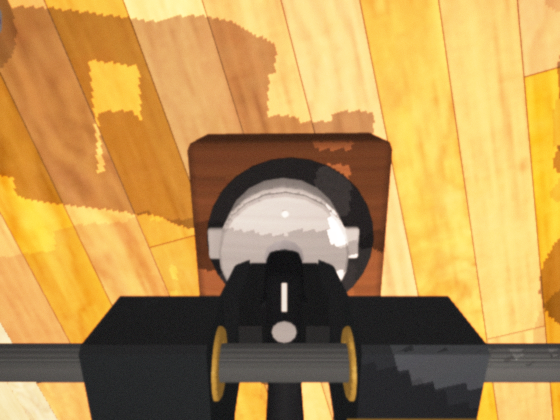

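Seated: the flange covers the rim, about 12 N down, and it stopped at the expected height. Now I loosen (anticlockwise = negative tool turn), watching the forces.

```bash
python3 -m creep '[[[0,0,0,0,-0.4],[0,0,0,0,-0.7],[0,0,0,0,-0.7],[0,0,0,0,-0.7],[0,0,0,0,0]]]'
python3 - <<'E'
from h import *
print(get_obs()['torque'])
E
```

```text
time: 13.6
ee_pos: [500.5, -52.3, 118.1]
eef_rot: [[0.012, 1.0, -0.0], [1.0, -0.012, -0.0], [-0.0, -0.0, -1.0]]
wrist_force: [-4.7, 3.4, 10.8]
width: 13.5
grasp_force: 39.2
[ 0.61321533  0.75332694 -0.00707702]
```

```bash
python3 -m creep '[[[0,0,0,0,-0.7],[0,0,0,0,-0.7],[0,0,0,0,-0.7],[0,0,0,0,-0.7],[0,0,0,0,-0.7],[0,0,0,0,0]]]'
python3 - <<'E'
from h import *
print(get_obs()['torque'])
E
```

```text
time: 14.2
ee_pos: [499.5, -52.4, 118.1]
eef_rot: [[-0.347, 0.938, -0.002], [0.938, 0.347, -0.0], [0.001, -0.002, -1.0]]
wrist_force: [-10.1, 2.2, 13.6]
width: 13.4
grasp_force: 39.8
[ 0.33456614  1.52733601 -0.01184541]
```

```bash
python3 -m creep '[[[0,0.008,-0.022,0,0],[0,0,-0.005,0,-0.7],[0,0,-0.005,0,-0.7],[0,0,-0.005,0,-0.7],[0,0,-0.005,0,-0.7],[0,0,-0.005,0,-0.7],[0,0,0,0,0],[0,0,0,0,0]]]'
python3 - <<'E'
from h import *
print(get_obs()['torque']); snap('wrist','w7')
E
```

```text
time: 15.0
ee_pos: [498.2, -53.0, 118.1]
eef_rot: [[-0.658, 0.753, -0.0], [0.753, 0.658, -0.0], [-0.0, -0.0, -1.0]]
wrist_force: [-4.4, 2.4, 11.1]
width: 13.7
grasp_force: 39.1
[ 0.3967424   0.67442683 -0.03656542]
```

View pics/w7.png

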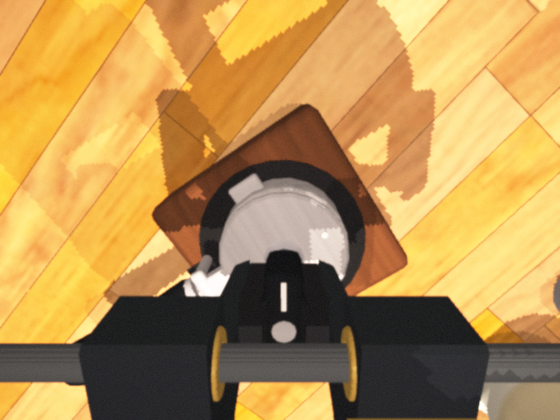

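The fork is still astride the neck at (205,278), and the flange's white dot moved from (285,214) to (325,235) in the tool view. So the gauge stayed put while the bar turned. I measure the dot's world angle.

```bash
python3 - <<'E'
from h import *
c=np.array([500.6,-53.0])
for f,u0,v0 in(('w6',285,214),('w7',325,235)):
    z=load(f);P=pts(z);g=z['im'].astype(int).min(2)
    s=g[v0-6:v0+7,u0-6:u0+7];m=s>s.max()-12;v,u=np.nonzero(m);u=u+u0-6;v=v+v0-6
    q=P[v,u].mean(0);print(f,m.sum(),q.round(1))
E
python3 -m creep '[[[0,0,-0.005,0,-0.7],[0,0,0,0,0],[0,0,0,0,0]]]'
```

```text
w6 26 [508.4 -29.4  92.7]
w7 24 [508.  -31.4  85.6]
time: 15.35
ee_pos: [498.0, -53.2, 118.1]
eef_rot: [[-0.712, 0.702, -0.0], [0.702, 0.712, -0.0], [-0.0, -0.0, -1.0]]
wrist_force: [-5.7, 3.4, 11.1]
width: 13.7
grasp_force: 39.2
```

The dot moved under 2°, so the lock is at about 1.05 rad with the plungers out. Now I tighten by reversing.

```bash
python3 -m creep '[[[0,0,0.005,0,0.7],[0,0,0.005,0,0.7],[0,0,0.005,0,0.7],[0,0,0.005,0,0.7],[0,0,0.005,0,0.7],[0,0,0.005,0,0.7],[0,-0.008,0.022,0,0.7],[0,0,0,0,0.7],[0,0,0,0,0.7],[0,0,0,0,0.7],[0,0,0,0,0]]]'; python3 -m creep '[[[0,0,0,0,0.7],[0,0,0,0,0.7],[0,0,0,0,0.7],[0,0,0,0,0.7],[0,0,0,0,0.2],[0,0,0,0,0]]]'
python3 - <<'E'
from h import *
print(get_obs()['torque'])
E
```

```text
time: 16.45
ee_pos: [500.3, -52.2, 118.1]
eef_rot: [[-0.057, 0.998, -0.0], [0.998, 0.057, -0.0], [-0.0, -0.0, -1.0]]
wrist_force: [-5.7, 3.6, 11.1]
width: 14.0
grasp_force: 39.7
time: 17.05
ee_pos: [501.1, -52.3, 118.2]
eef_rot: [[0.253, 0.968, 0.002], [0.968, -0.253, -0.001], [-0.0, 0.002, -1.0]]
wrist_force: [-1.0, 5.4, 8.1]
width: 13.7
grasp_force: 39.2
[0.59276895 0.23633272 0.14847461]
```

```bash
for k in 1; do python3 -m creep '[[[0,0,0,0,0.4],[0,0,0,0,0]]]'|sed -n '3,4p'; python3 -c "from cell import *;print(get_obs()['torque'])"; python3 -m creep '[[[0,0,0,0,0.4],[0,0,0,0,0]]]'|sed -n '3,4p';python3 -c "from cell import *;print(get_obs()['torque'])"; done
```

```text
eef_rot: [[0.294, 0.956, 0.002], [0.956, -0.294, -0.001], [-0.0, 0.002, -1.0]]
wrist_force: [0.1, 2.9, 7.9]
[0.53922342 0.13941638 0.12815852]
eef_rot: [[0.333, 0.943, 0.002], [0.943, -0.333, -0.001], [0.0, 0.002, -1.0]]
wrist_force: [0.7, 2.5, 7.3]
[0.49231763 0.02360207 0.1164531 ]
```

```bash
for k in 1; do python3 -m creep '[[[0,0,0,0,0.3],[0,0,0,0,0]]]'|sed -n '3,4p'; python3 -c "from cell import *;print(get_obs()['torque'])"; python3 -m creep '[[[0,0,0,0,0.3],[0,0,0,0,0]]]'|sed -n '3,4p';python3 -c "from h import *;print(get_obs()['torque']);snap('wrist','w8');z=load('w8');P=pts(z);g=z['im'].astype(int).min(2);s=g[206:222,277:295];v,u=np.nonzero(s>s.max()-12);print(len(u),P[v+206,u+277].mean(0),u.mean()+277,v.mean()+206)"; done
```

```text
eef_rot: [[0.362, 0.932, 0.002], [0.932, -0.362, -0.001], [0.0, 0.003, -1.0]]
wrist_force: [0.3, 3.0, 6.8]
[ 0.51877576 -0.04504874  0.22289376]
eef_rot: [[0.391, 0.92, 0.003], [0.92, -0.391, -0.001], [0.0, 0.003, -1.0]]
wrist_force: [1.8, 4.2, 6.3]
[ 0.49841256 -0.12443935  0.46689862]
27 [509.86365325 -32.14122334  85.83794697] 282.44444444444446 213.40740740740742
```

Torque rose to 0.47 N m: the knob is at its stop and the fork is on the neck, so it is tight. I ease back a little, hold, then draw straight up.

```bash
python3 -m creep '[[[0,0,0,0,-0.25],[0,0,0,0,0],[0,0,0,0,0],[0,0,0,0,0]]]'|sed -n '3,4p'; python3 -c "from cell import *;print(get_obs()['torque'])"; python3 -m creep '[[[0,0,0,-0.04,0],[0,0,0,-0.04,0],[0,0,0,-0.04,0],[0,0,0,0,0]]]'|sed -n '2,4p'; python3 -m creep '[[[0,0,0,-0.06,0],[0,0,0,-0.06,0],[0,0,0,-0.06,0],[0,0,0,0,0]]]'|sed -n '2,4p'
```

```text
eef_rot: [[0.367, 0.93, 0.003], [0.93, -0.367, -0.001], [0.0, 0.003, -1.0]]
wrist_force: [2.1, 3.2, 6.9]
[ 0.5385736  -0.06826298  0.07523021]
ee_pos: [501.0, -52.6, 123.4]
eef_rot: [[0.367, 0.93, 0.0], [0.93, -0.367, -0.0], [-0.0, 0.0, -1.0]]
wrist_force: [0.8, -0.2, -3.5]
ee_pos: [500.7, -52.3, 132.7]
eef_rot: [[0.367, 0.93, 0.0], [0.93, -0.367, -0.0], [-0.0, 0.0, -1.0]]
wrist_force: [0.5, -0.7, -4.1]
```

```bash
python3 -m creep '[[[0,0,0,-0.3,0],[0,0,0,-0.5,0],[0,0,0,-0.4,0],[0,0.4,-0.2,0,0],[0,0.75,-0.388,0,0],[0,0.75,-0.388,0,0],[0,0.75,-0.388,0,0],[0,0.75,-0.388,0,0],[0,0.75,-0.388,0,0],[0,0.35,-0.188,0,0],[0,0,0,0,0],[0,0,0,0,0]]]'; python3 -c "from h import *;snap('side','s9');z=load('s9');cv2.imwrite('pics/s9c.png',cv2.resize(z['im'][60:270,150:330],None,fx=2.8,fy=2.8))"
```

```text
time: 20.3
ee_pos: [474.8, 199.6, 192.1]
eef_rot: [[0.366, 0.931, -0.001], [0.931, -0.366, -0.001], [-0.001, -0.0, -1.0]]
wrist_force: [-1.1, 0.5, -4.3]
width: 13.6
grasp_force: 34.0
```

View pics/s9c.png

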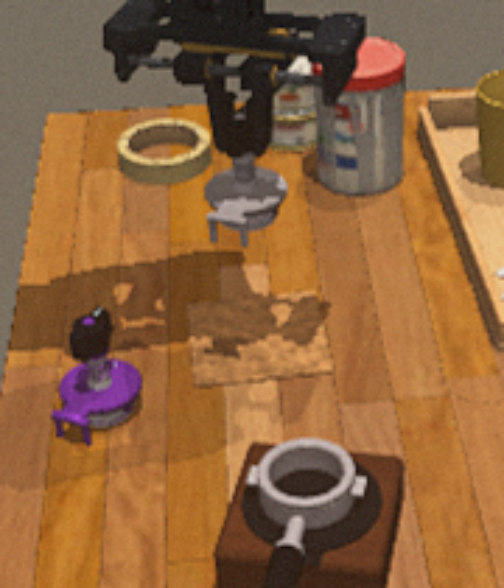

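The gauge is held upright above the mat (crop 245,200), and the stand is undisturbed. I lower it.

```bash
python3 -m creep '[[[0,0,0,0.4,0],[0,0,0,0.5,0],[0,0,0,0.5,0],[0,0,0,0.5,0],[0,0,0,0.3,0],[0,0,0,0.2,0],[0,0,0,0.06,0],[0,0,0,0,0],[0,0,0,0,0]]]'|sed -n '2,4p'; python3 -m creep '[[[0,0,0,0.02,0],[0,0,0,0,0]]]'|sed -n '2,4p'; python3 -m creep '[[[0,0,0,0.02,0],[0,0,0,0,0]]]'|sed -n '2,4p'; python3 -m creep '[[[0,0,0,0.02,0],[0,0,0,0,0]]]'|sed -n '2,4p'
```

```text
ee_pos: [475.6, 199.6, 70.0]
eef_rot: [[0.367, 0.93, 0.001], [0.93, -0.367, 0.0], [0.001, 0.001, -1.0]]
wrist_force: [-0.2, 0.4, -2.6]
ee_pos: [475.2, 199.7, 68.6]
eef_rot: [[0.367, 0.93, 0.001], [0.93, -0.367, 0.0], [0.0, 0.001, -1.0]]
wrist_force: [0.3, -0.5, -4.4]
ee_pos: [475.1, 199.7, 67.3]
eef_rot: [[0.367, 0.93, 0.0], [0.93, -0.367, 0.0], [0.0, -0.0, -1.0]]
wrist_force: [0.7, 0.3, -4.7]
ee_pos: [475.0, 199.7, 66.1]
eef_rot: [[0.367, 0.93, -0.0], [0.93, -0.367, -0.0], [-0.0, -0.0, -1.0]]
wrist_force: [-0.9, 0.5, -3.8]
```

```bash
python3 -m creep '[[[0,0,0,0.02,0],[0,0,0,0,0]]]'|sed -n '2p;4p'; python3 -m creep '[[[0,0,0,0.016,0],[0,0,0,0,0]]]'|sed -n '2p;4p';python3 -m creep '[[[0,0,0,0.01,0],[0,0,0,0,0]]]'|sed -n '2p;4p'
```

```text
ee_pos: [475.0, 199.7, 65.1]
wrist_force: [-0.2, 0.3, -4.2]
ee_pos: [475.1, 199.7, 64.5]
wrist_force: [0.0, 0.2, -3.5]
ee_pos: [475.3, 199.9, 64.4]
wrist_force: [-0.7, 1.7, 3.1]
```

Contact with the mat. I release gently and withdraw upward.

```bash
python3 -m creep '[[[0.25,0,0,0,0],[0.3,0,0,0,0],[0.4,0,0,0,0],[0.5,0,0,0,0],[0.6,0,0,0,0],[0.7,0,0,0,0],[0.7,0,0,0,0],[0.7,0,0,0,0]]]'; python3 -m creep '[[[0.7,0,0,-0.2,0],[0.7,0,0,-0.5,0],[0.7,0,0,-0.7,0],[0.7,0,0,-0.7,0],[0.7,0,0,0,0],[0.7,0,0,0,0]]]'
python3 - <<'E'
from h import *
snap('wrist','w10');z=load('w10');P=pts(z);im=z['im'];
cv2.imwrite('pics/w10c.png',cv2.resize(im[80:320,150:430],None,fx=2.2,fy=2.2))
V,U=np.mgrid[:420,:560]
m=(P[...,2]>84)&(P[...,2]<102)&(np.abs(U-284)<60)&(V<260);q=P[m];print(m.sum(),np.median(q,0))
print(np.degrees(np.arctan2(*np.linalg.svd(q[:,:2]-q[:,:2].mean(0),full_matrices=0)[2][0][::-1])))
E
```

```text
time: 23.25
ee_pos: [475.1, 199.7, 64.0]
eef_rot: [[0.367, 0.93, 0.0], [0.93, -0.367, 0.0], [0.0, -0.0, -1.0]]
wrist_force: [-0.3, 0.3, 0.2]
width: 61.4
grasp_force: 0.0
time: 23.85
ee_pos: [475.1, 199.7, 169.7]
eef_rot: [[0.367, 0.93, 0.001], [0.93, -0.367, 0.0], [0.001, 0.001, -1.0]]
wrist_force: [-0.1, 0.6, -0.1]
width: 62.0
grasp_force: 0.0
1963 [475.49184174 200.53837294  92.71674598]
-111.06072941007388
```

View pics/w10c.png

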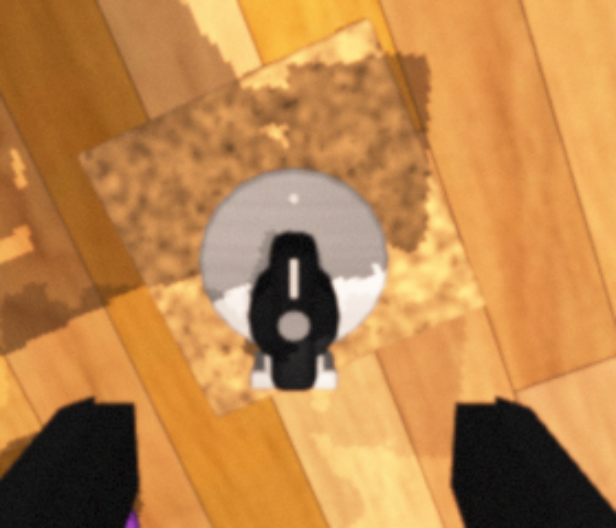

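The gauge stands upright on the mat, about 2 mm from its centre. The bar, dot (293,198) and fork (293,378) line up, so the lock is tight. I hand it in.

```bash
python3 -c "from cell import *;print(sign_off())"
```

```text
the job is handed in; nothing more can be done
None
```

I measured the basket bore with the gauge, stood it back upright on the cork mat about 2 mm from the centre with its lock tight, and handed the job in at about 24 s; the hand-in gave no verdict, and I never saw the plunger tips, so their spread is inferred from the lock turning about 1.05 rad open in the basket.

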